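# Unlatch and open the filter locker gate

## Robot

A 7-joint arm with a two-finger parallel gripper is mounted at the origin on the work surface. World frame = base frame: x ahead of the robot, y to its left, z up, the work surface at z = 0. Lengths are in m, angles in rad, forces in N, time in s.
With the tool pointing down it reaches from about 0.425 to 0.925 m from the base axis. Payload 6.8 kg.
Tool frame: the origin (TCP) lies between the finger pads; the fingertips stand 14 mm ahead of it and the grasp point (between the pads) lies 5 mm behind it; z points along the fingers, y is the line along which they close (so a half turn about z gives the same grasp; the last joint's range is limited). The gripper opens to 88 mm and grips with 3 to 60 N. Pads are 20 mm wide; open, the fingers measure 115 mm over their backs; the gripper's body (75 mm by 178 mm) begins 61 mm behind the grasp point.
Start: joints at [1.182, 0.477, 0.022, 1.555, -0.011, 1.109, -0.083], TCP at [0.187, -0.649, 0.237] pointing down, gripper open.
Joint ranges: [-2.96, 2.96], [-0.34, 2.1], [-1.41, 1.46], [0.24, 2.44], [-1.37, 4.51], [0.17, 1.92], [-2.96, 2.96]. Speed limits (rad/s): [2.39, 2.39, 3.14, 3.14, 3.14, 3.14, 3.14].

## Interface

Orientations are given as a unit quaternion [w, x, y, z].
In Python, from cell import arm gives the robot as it stands.
- The arm moves only by the tool play_rows, never from a script. Its arguments are lists of equal length, an entry for each row: "linear": the shift along the world's x, y, z each as a share of 600 mm, from -1 to 1, a list of three; "turn": the turn about the world's z as a share of 180 degrees, from -1 to 1. A call has 1 to 8 rows; each row is the pose to reach, as a shift and turn from the pose commanded when the call began, turning the shorter way round; what a row does not reach only later rows make up. A row lasts 1/8 s, in which the tool goes at most 62.5 mm and 10.7 degrees, less where a joint would pass 70% of its speed; a pose out of reach is approached as far as the arm can. A call with a number of a shift or a turn outside -1 to 1 is refused whole. A call with a gripper value outside its range is refused whole. "claw" is the finger opening in mm, from 0 to 87.8, set as the call begins (left out, the last holds). The fingers move at their own pace and stop on an object; "squeeze" is the grip in N (left out, the last holds). Time passes only in rows, so rows that repeat a pose let the fingers close. It gives the time, the measured TCP pose, the force, the opening and the grip force at its end, in the units of the state.
- arm.get_obs(): the state, without advancing time (a new reading comes with each control period).
- arm.read_camera(name): name is "scene" or "side" or "wrist"; returns the picture (384x512x3 uint8, blue, green, red); there is no depth.
- arm.camera_info(name): a dict with "fovy" (degrees; the focal length in pixels is half the picture's height over the tangent of half this angle, whatever the lens; pixels are square), "cx", "cy" (the principal point, pixels), "extrinsics" (4x4, takes a point from camera to world coordinates); the wrist camera has in their place "T_tool_cam" (4x4, takes a point from camera to tool coordinates, whose origin is the TCP and whose axes are the flange's). Camera axes: x right, y down, z forward; pixel columns grow to the right and rows downward; lengths in m; the calibration is good to about 2 mm. A picture is of the moment at which its call begins: read the wrist's pose just before it. camera_info takes no time and is no camera call.
- arm.job_done(): hands the job in; it is judged then, once.
The state is a dict: "time": time; "qpos": joint angles; "dq": joint speeds; "effort": joint torques, N m; "ee_pos": TCP position; "ee_rot": TCP orientation; "force": force on the tool from outside, world axes, zero at the start; "wrist_torque": the same for the moment, N m; "gripper_width": opening from 0.0 (shut) to 1.0 (fully open); "finger_force": force on a finger pad.
Only numpy, scipy, OpenCV 4.12 (cv2) and the standard library are available. Lean on these libraries where they do the work, as an engineer would, in place of code of your own. Each camera call takes 0.05 s, during which the arm holds its last target. There are 200 camera calls.

## Task

Open the filter locker: lift the gravity latch bar by its thumb piece to where the catch lets it out (too low or too high and it is held), feeling for it gently so that the bar never strains the catch, then swing the gate slowly open to about 60 degrees (anything from 50 to 80 will do). Leave it standing open with the latch bar dropped back to level, and do not disturb the things standing around the locker.

Things in the scene. Friction and masses are not known exactly. Their poses are not given: they have to be found in the camera images.
- locker: olive steel locker on the bench, 140 deep (x) x 260 wide (y) x 170 high; origin at the centre of its underside; its front with the barred gate faces its own -x, gate hinge on its +y side, catch on its -y side. It does not move.
- gate (a joint): the barred gate, 182 wide, 14 thick, its top flush with the locker top (170 above the bench). Angle in rad: 0 shut, grows as the free edge swings out towards the locker's -x (clockwise seen from above), stop at 1.7. Vertical hinge, stays where it is left; 1 to 2 N at the thumb piece swing it.
- gate_hinge (a point): point on the vertical hinge axis of the gate, 161 above the bench; turns with the gate (at gate angle 0 its axes are the locker's)
- latch_bar (a joint): latch bar angle about its pivot, rad: 0 level (on its own stop on the gate, not on the catch), grows as the free end rises, falls back by its weight (160 g); up to 0.5 when clear of the catch. In the catch it meets the striker's roof, to be felt, somewhere from 0.17 to 0.37 rad; pressed to the roof it is trapped behind the nib: the gap's middle is 0.07 to 0.075 rad below.
- latch_pivot (a point): bar's pivot on the gate's front: 65 from the hinge axis towards the free edge, 15 in front of the gate's mid-plane, 161 above the bench. The bar turns about the gate's normal. Plain steel, 8 thick (along normal) x 12 high; its free end runs 155 from the pivot, past the gate's edge and through the catch.
- thumb_piece (a point): grip point of the upright steel plate fixed on the bar: 10 thick (along gate normal), 24 wide, top 20 above this point. At bar angle 0: 80 from the pivot towards the free edge, 40 above it, 31 above gate and locker tops; grip from above, fingers before and behind it. Moves on an arc about the pivot: lifting also shifts it towards the hinge and tilts it.
- catch: upright steel plate fixed to the locker's front post, 34 wide, up to 240 above the bench, 200 from the hinge axis, 135 from the bar's pivot; origin on the bench under it, in the plane of the locker's front. Carries the C-shaped striker that holds the bar's end. More than 12 N on plate or striker strains it.
- filter: loose grey filter canister with white cap, 100 dia x 95 high, stands beside the locker; origin under its centre; leave alone
- field_set: loose olive steel box with carrying handle, 100 x 130 x 115 high, stands on the other side; origin under its centre; leave alone
- mug: loose white enamel mug, 76 dia x 80 high, beside the steel box; origin under its centre; leave alone
- catch_top (a point): middle of the top edge of the catch plate. Below it the steel striker, 6 wide, a C open to the front: lip below, roof above with a nib hanging 6 down at its front. The gap from lip top to nib is 20 high; only through it can the 12 high bar be drawn out forwards (clear after 0.15 rad of gate swing). Striker height differs and is not measured (lip top 10 to 38 above the resting bar's underside).

How it is judged:
By the outcome, as a careful person would: the job done as asked, in the order asked, and still so for the second after the job is handed in, with the robot touching nothing.
It also fails if it takes over 72 s, if anything falls off the work surface, if the arm or the gripper's body presses on something with over 40 N, if the wrist force passes 120 N, or if a joint passes its speed limit or range.

## Working session

There is one attempt and no reset: what is moved stays moved. The work goes in short steps, Python scripts to look and compute and a tool call to move; the robot and the scene stay as the last step left them, time stands still between calls to the robot, and variables do not carry over. Pictures are saved under pics/ and viewed, at most 10 in all, crops included, and the job is handed in when it is done.

Besides the shell and the picture viewer there is one more tool, called after "Request:" as name(argument=value, ...), one argument or row to a line, values as JSON. play_rows: Moves the arm, as the interface text tells. Its arguments: {"type":"object","properties":{"linear":{"type":"array"},"turn":{"type":"array"},"claw":{"type":"number"},"squeeze":{"type":"number"}},"required":["linear","turn"]}

```bash
mkdir -p pics; ls; python3 - <<'E'
from cell import arm
import cv2,numpy as np
o=arm.get_obs();print({k:np.round(v,3) for k,v in o.items()})
a=[]
for n in("scene","side"):
    i=arm.camera_info(n);print(n,i['fovy'],i['cx'],i['cy'],np.round(i['extrinsics'],4).tolist())
    im=arm.read_camera(n);cv2.imwrite(f'pics/{n}0.png',im);a.append(im)
print(arm.camera_info("wrist"))
cv2.imwrite('pics/s0.png',cv2.resize(a[0],(800,600),interpolation=cv2.INTER_CUBIC))
cv2.imwrite('pics/d0.png',cv2.resize(a[1],(800,600),interpolation=cv2.INTER_CUBIC))
E
```

```text
pics
{'time': np.float64(0.0), 'qpos': array([ 1.182,  0.478,  0.022,  1.556, -0.011,  1.109, -0.083]), 'dq': array([ 0.001, -0.002, -0.001,  0.001, -0.   ,  0.002,  0.001]), 'effort': array([-1.0000e-03, -5.8286e+01,  1.5340e+00, -2.7261e+01, -5.4000e-02,
        1.7000e-02,  0.0000e+00]), 'ee_pos': array([ 0.187, -0.648,  0.236]), 'ee_rot': array([-0.001,  0.99 ,  0.14 , -0.   ]), 'force': array([ 0.465, -0.075, -0.015]), 'wrist_torque': array([ 0.021,  0.017, -0.063]), 'finger_force': np.float64(0.0), 'gripper_width': np.float64(1.001)}
scene 43.83002527497486 264.8023188366272 195.61801530735863 [[0.2805, 0.5519, -0.7854, 1.4689], [0.9597, -0.1769, 0.2184, -0.2228], [-0.0183, -0.815, -0.5792, 0.8142], [0.0, 0.0, 0.0, 1.0]]
side 57.67405071008017 257.86043768318115 189.83418695118948 [[-0.9875, -0.1172, 0.1055, 0.533], [-0.1562, 0.634, -0.7574, 0.6081], [0.0219, -0.7644, -0.6444, 0.6583], [0.0, 0.0, 0.0, 1.0]]
{'fovy': 62.90156773500649, 'cx': 257.8730949082187, 'cy': 192.5988100390914, 'T_tool_cam': array([[-2.86296246e-04, -9.62577270e-01, -2.71007226e-01,
         7.35714608e-02],
       [ 9.99999575e-01, -3.79445446e-05, -9.21641729e-04,
         1.28954002e-03],
       [ 8.76868134e-04, -2.71007375e-01,  9.62576872e-01,
        -1.48153894e-01],
       [ 0.00000000e+00,  0.00000000e+00,  0.00000000e+00,
         1.00000000e+00]])}
```

View pics/s0.png

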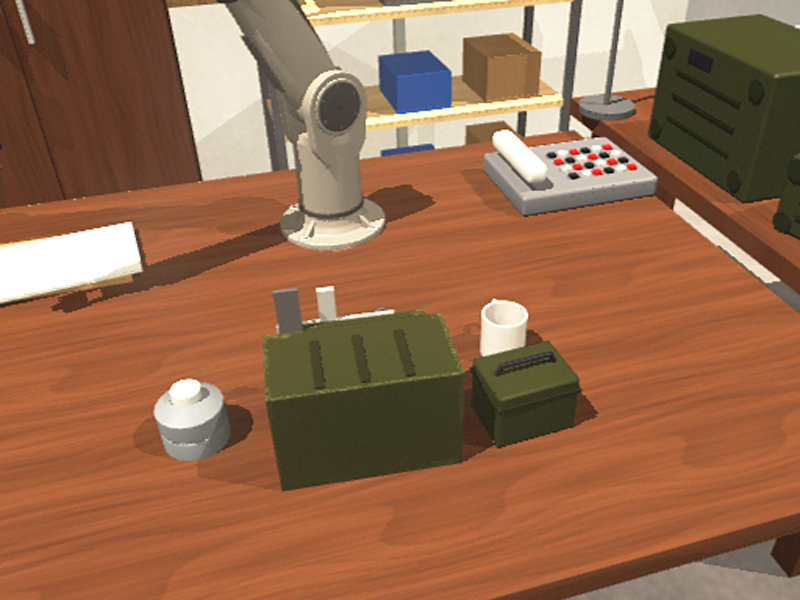

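View pics/d0.png

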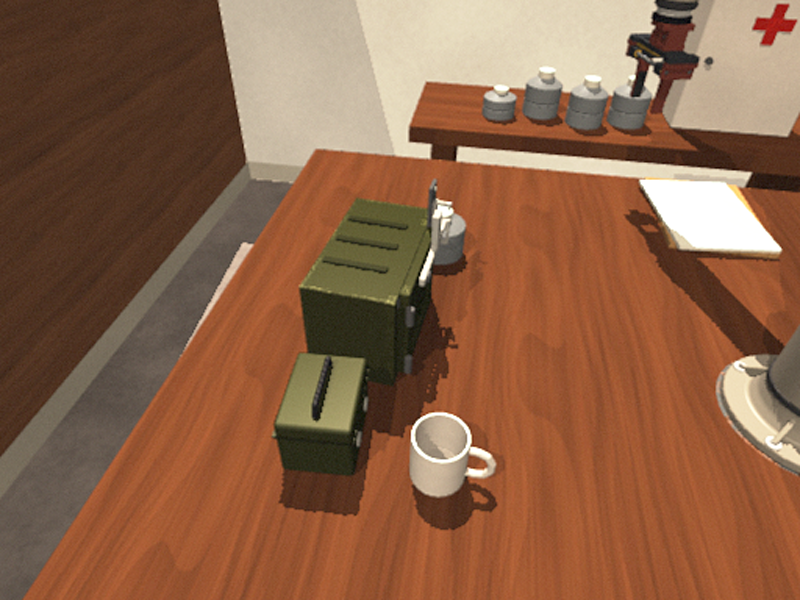

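The scene view shows the locker's back, with top corners near (268,393), (462,372), (438,312) and (265,338). The catch plate top is near (287,290) and the white thumb piece near (326,288). In the side view the catch top is near (434,182) and the thumb near (443,205). The mug stands at front-right. Next I'll measure these.

```bash
cat > h.py <<'E'
from cell import arm
import cv2,numpy as np
def cam(n,o=None):
    i=arm.camera_info(n)
    if n=="wrist":
        from scipy.spatial.transform import Rotation as R
        q=o['ee_rot'];T=np.eye(4);T[:3,:3]=R.from_quat([q[1],q[2],q[3],q[0]]).as_matrix();T[:3,3]=o['ee_pos']
        E=T@i['T_tool_cam']
    else:E=i['extrinsics']
    return 192/np.tan(np.radians(i['fovy']/2)),i['cx'],i['cy'],np.array(E)
def ray(c,p):
    f,cx,cy,E=c;d=E[:3,:3]@np.array([(p[0]-cx)/f,(p[1]-cy)/f,1]);return E[:3,3],d/np.linalg.norm(d)
def onz(c,p,z):
    o,d=ray(c,p);return o+d*(z-o[2])/d[2]
def tri(c1,p1,c2,p2):
    a,u=ray(c1,p1);b,v=ray(c2,p2)
    t=np.linalg.lstsq(np.c_[u,-v],b-a,rcond=None)[0];x,y=a+u*t[0],b+v*t[1]
    return (x+y)/2,np.linalg.norm(x-y)
def proj(c,P):
    f,cx,cy,E=c;q=E[:3,:3].T@(np.array(P)-E[:3,3]);return q[:2]/q[2]*f+[cx,cy]
E
python3 - <<'E'
from h import *
np.set_printoptions(precision=4,suppress=True)
s,d=cam("scene"),cam("side");k=.64
for n,p,z in [("BL",(268,393),.17),("BR",(462,372),.17),("FR",(438,312),.17),("FL",(265,338),.17),("bBL",(282,489),0),("bBR",(462,462),0),("mug top",(504,311),.08),("filt",(192,440),.03),("box top",(527,370),.115)]:
    print(n,onz(s,np.array(p)*k,z))
for n,p,z in [("sBR",(303,288),.17),("sFR",(396,298),.17),("sFL",(430,207),.17),("sBL",(357,200),.17),("smug",(441,440),.08)]:
    print(n,onz(d,np.array(p)*k,z))
print("catch",tri(s,np.array((286,290))*k,d,np.array((434,181))*k))
print("thumb",tri(s,np.array((326,288))*k,d,np.array((443,204))*k))
a=cv2.imread('pics/scene0.png')[175:225,160:270];b=cv2.imread('pics/side0.png')[105:205,230:320]
cv2.imwrite('pics/c.png',np.hstack([cv2.resize(a,(440,200),interpolation=0),cv2.resize(b,(360,400),interpolation=0)[:200]]) )
c=np.zeros((400,800,3),np.uint8);c[:200,:440]=cv2.resize(a,(440,200),interpolation=0);c[:,440:]=cv2.resize(b,(360,400),interpolation=0);cv2.imwrite('pics/c.png',c)
E
```

```text
BL [ 0.7245 -0.2131  0.17  ]
BR [0.7604 0.0384 0.17  ]
FR [0.6218 0.0496 0.17  ]
FL [ 0.607  -0.2025  0.17  ]
bBL [ 0.7356 -0.2172  0.    ]
bBR [0.7628 0.041  0.    ]
mug top [0.5345 0.1938 0.08  ]
filt [ 0.6317 -0.3304  0.03  ]
box top [0.7238 0.1511 0.115 ]
sBR [0.7543 0.0412 0.17  ]
sFR [0.6219 0.0388 0.17  ]
sFL [ 0.6044 -0.2122  0.17  ]
sBL [ 0.7333 -0.211   0.17  ]
smug [0.5369 0.196  0.08  ]
catch (array([ 0.5985, -0.165 ,  0.2422]), np.float64(0.007001396711186537))
thumb (array([ 0.5815, -0.1106,  0.2288]), np.float64(0.01853703846768908))
```

View pics/c.png

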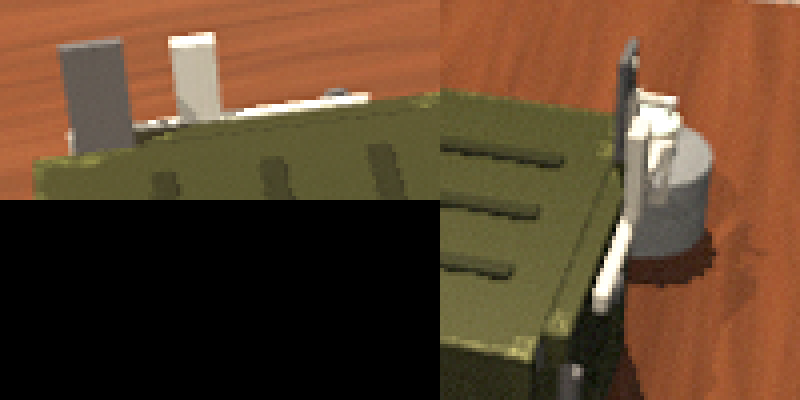

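The crop puts the thumb plate's top at side (636,132) in crop pixels, which is about (280,138) in the original. It shows at scene crop (193,35), about (208,184). The locker centre comes out at about (0.679,-0.083), with yaw about -0.09. I'll move above the thumb, near (0.58,-0.11), and look with the wrist camera.

Request:
play_rows(
  linear=[
    [0,0,0.27],
    [0.1,0.14,0.27],
    [0.2,0.27,0.27],
    [0.3,0.4,0.27],
    [0.35,0.5,0.27],
    [0.4,0.58,0.27],
    [0.45,0.63,0.27],
    [0.5,0.68,0.27],
  ],
  turn=[0.0,0.05,0.1,0.15,0.2,0.25,0.3,0.35],
  claw=60,
  squeeze=6,
)

```text
time: 1.1
ee_pos: [0.4303, -0.3109, 0.3944]
ee_rot: [0.0, 0.77, 0.639, -0.0]
force: [0.8, -0.3, -0.5]
gripper_width: 0.682
finger_force: 0.0
```

Request:
play_rows(
  linear=[
    [0.08,0.11,0],
    [0.15,0.22,0],
    [0.15,0.22,0],
    [0.15,0.22,0],
    [0.15,0.22,0],
  ],
  turn=[0.03,0.03,0.03,0.03,0.03],
)

```text
time: 1.72
ee_pos: [0.5191, -0.1819, 0.3939]
ee_rot: [-0.0, 0.741, 0.672, -0.001]
force: [-0.6, -0.5, 0.0]
gripper_width: 0.687
finger_force: 0.0
```

```bash
python3 - <<'E'
from h import *
o=arm.get_obs();im=arm.read_camera("wrist");print(o['ee_pos'],o['ee_rot'],o['qpos'])
cv2.imwrite('pics/w1.png',im);np.save('o1.npy',np.r_[o['ee_pos'],o['ee_rot']])
cv2.imwrite('pics/w1b.png',cv2.resize(im,(800,600),interpolation=cv2.INTER_CUBIC))
s,d=cam("scene"),cam("side")
print(tri(s,(208.2,183.7),d,(279.5,138)),tri(s,(183,185.2),d,(278,115)))
E
```

```text
[ 0.51907662 -0.18188593  0.39391134] [-2.03176537e-04  7.40685457e-01  6.71851719e-01 -5.29414511e-04] [ 0.61974099  0.19402691 -0.46705989  1.61207481  0.08953064  1.35764581
  0.04379626]
(array([ 0.58339977, -0.10614815,  0.220599  ]), np.float64(0.0026057025309025018)) (array([ 0.59837961, -0.16524983,  0.24379525]), np.float64(0.008218555804786252))
```

View pics/w1b.png

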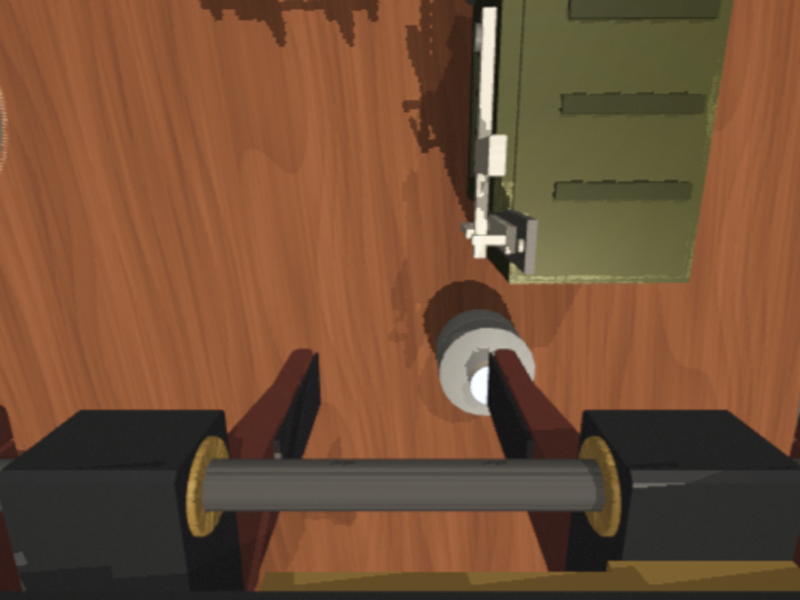

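The wrist view shows the thumb top at (498,155), the bar running from (488,10) to (480,255), and the catch and striker at (500–535,245). I'll fit the bar line and cast the thumb.

```bash
python3 - <<'E'
from h import *
np.set_printoptions(precision=4,suppress=True)
v=np.load('o1.npy');c=cam("wrist",dict(ee_pos=v[:3],ee_rot=v[3:]))
im=cv2.imread('pics/w1.png').astype(int);m=(im.min(2)>140)
pts=[]
for r in list(range(8,82,3)):
    x=np.where(m[r,295:330])[0]+295
    if len(x): 
        pts.append(onz(c,((x.min()+x.max()+0)/2,r),.167)[:2])
        if r%4==0: print(r,x.min(),x.max(),pts[-1])
pts=np.array(pts);p=np.polyfit(pts[:,1],pts[:,0],1);print("dx/dy",p,np.std(np.polyval(p,pts[:,1])-pts[:,0]))
for r in range(84,118,4):
    x=np.where(m[r,295:340])[0]+295;print(r,x.min(),x.max())
ys,xs=np.where(m[86:112,312:326]);print("thumb",onz(c,(xs.mean()+312,ys.mean()+86),.221),xs.mean()+312,ys.mean()+86)
print("bar x at thumb", np.polyval(p,-.106))
for q in [(490,136),(506,136),(490,175),(506,175)]: print(onz(c,np.array(q)*.64,.221))
for q in [(480,257),(473,232),(530,245)]: print(onz(c,np.array(q)*.64,.2))
for q in [(512,283),(690,281)]: print(onz(c,np.array(q)*.64,.17))
E
```

```text
8 309 316 [ 0.5933 -0.0169]
20 309 316 [ 0.5927 -0.0283]
32 308 315 [ 0.5911 -0.0399]
44 308 315 [ 0.5905 -0.0519]
56 307 314 [ 0.5887 -0.0639]
68 307 314 [ 0.5881 -0.0763]
80 308 313 [ 0.5874 -0.089 ]
dx/dy [0.0838 0.5948] 0.00032254253101824846
84 308 312
88 313 324
92 313 323
96 313 323
100 313 323
104 313 323
108 312 323
112 306 321
116 305 308
thumb [ 0.5849 -0.1099  0.221 ] 317.9268292682927 98.70383275261324
bar x at thumb 0.5858697981316906
[ 0.5812 -0.0986  0.221 ]
[ 0.5911 -0.0996  0.221 ]
[ 0.5801 -0.1221  0.221 ]
[ 0.5902 -0.1231  0.221 ]
[ 0.5738 -0.1784  0.2   ]
[ 0.5699 -0.1602  0.2   ]
[ 0.6092 -0.1732  0.2   ]
[ 0.6017 -0.2074  0.17  ]
[ 0.7397 -0.2193  0.17  ]
```

Request:
play_rows(
  linear=[
    [0.05,0.06,-0.05],
    [0.11,0.12,-0.1],
    [0.11,0.12,-0.15],
    [0.11,0.12,-0.2],
    [0.11,0.12,-0.2],
    [0.11,0.12,-0.2],
  ],
  turn=[0.004,0.004,0.004,0.004,0.004,0.004],
)

```text
time: 2.52
ee_pos: [0.586, -0.1099, 0.2756]
ee_rot: [0.001, 0.737, 0.676, 0.0]
force: [-0.9, -0.4, 0.4]
gripper_width: 0.682
finger_force: 0.0
```

```bash
python3 - <<'E'
from h import *
o=arm.get_obs();im=arm.read_camera("wrist");print(o['ee_pos'],o['ee_rot'],o['force'])
np.save('o2.npy',np.r_[o['ee_pos'],o['ee_rot']]);cv2.imwrite('pics/w2.png',im)
c=cam("wrist",o)
for P in [(.5852,-.11,.221)]: print(proj(c,P))
cv2.imwrite('pics/w2b.png',cv2.resize(im,(800,600),interpolation=cv2.INTER_CUBIC))
E
```

```text
[ 0.58601847 -0.10994343  0.27555763] [6.55207358e-04 7.36684332e-01 6.76236373e-01 3.64458450e-04] [-0.93579619 -0.35214202  0.37098388]
[256.88103323 215.07063059]
```

View pics/w2b.png

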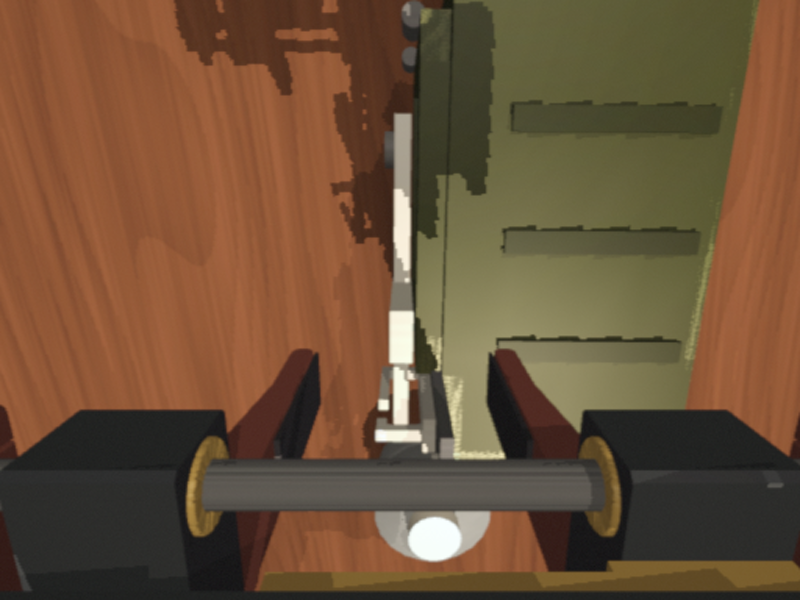

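The thumb is centred between the open fingers at (401,338), within 1 px of the prediction. I'll descend and close gently.

Request:
play_rows(
  linear=[
    [-0.001,0,-0.06],
    [-0.001,0,-0.1],
    [-0.001,0,-0.12],
    [-0.001,0,-0.128],
    [-0.001,0,-0.128],
    [-0.001,0,-0.128],
  ],
  turn=[0,0,0,0,0,0],
)

```text
time: 3.32
ee_pos: [0.5857, -0.1088, 0.1985]
ee_rot: [0.001, 0.736, 0.677, 0.001]
force: [0.5, -0.9, 0.0]
gripper_width: 0.687
finger_force: 0.0
```

Request:
play_rows(
  linear=[
    [0,0,0],
    [0,0,0],
    [0,0,0],
    [0,0,0],
    [0,0,0],
    [0,0,0],
    [0,0,0],
    [0,0,0],
  ],
  turn=[0,0,0,0,0,0,0,0],
  claw=0,
  squeeze=6,
)

```text
time: 4.32
ee_pos: [0.5851, -0.1088, 0.1975]
ee_rot: [0.0, 0.736, 0.677, 0.0]
force: [0.9, -0.6, 0.4]
gripper_width: 0.116
finger_force: 6.0
```

Request:
play_rows(
  linear=[
    [0.0001,0.0018,0.0033],
    [0.0003,0.0036,0.0065],
    [0.0005,0.0055,0.0097],
    [0.0006,0.0075,0.0128],
    [0.0008,0.0092,0.0153],
    [0.0009,0.0109,0.0177],
    [0.001,0.0126,0.0201],
    [0.001,0.0126,0.0201],
  ],
  turn=[0,0,0,0,0,0,0,0],
)

```text
time: 5.32
ee_pos: [0.5858, -0.1011, 0.2098]
ee_rot: [0.0, 0.736, 0.677, 0.0]
force: [-0.2, -1.2, -0.9]
gripper_width: 0.114
finger_force: 6.0
```

Request:
play_rows(
  linear=[
    [0,0,0],
    [0,0,0],
  ],
  turn=[0,0],
)

```text
time: 5.58
ee_pos: [0.5858, -0.1012, 0.2097]
ee_rot: [0.0, 0.736, 0.677, 0.0]
force: [1.0, -0.8, -1.3]
gripper_width: 0.115
finger_force: 6.0
```

Request:
play_rows(
  linear=[
    [0.0001,0.0009,0.0012],
    [0.0001,0.0014,0.0018],
    [0.0001,0.0014,0.0018],
  ],
  turn=[0,0,0],
)

```text
time: 5.95
ee_pos: [0.5857, -0.1005, 0.2106]
ee_rot: [0.0, 0.736, 0.677, -0.0]
force: [1.9, -1.2, -2.7]
gripper_width: 0.113
finger_force: 6.0
```

Request:
play_rows(
  linear=[
    [0.0001,0.0009,0.0012],
    [0.0001,0.0014,0.0018],
    [0.0001,0.0014,0.0018],
  ],
  turn=[0,0,0],
)

```text
time: 6.32
ee_pos: [0.5858, -0.0995, 0.2118]
ee_rot: [0.0, 0.736, 0.677, -0.0]
force: [0.6, -1.6, -2.8]
gripper_width: 0.115
finger_force: 6.0
```

Request:
play_rows(
  linear=[
    [0.0001,0.0009,0.0012],
    [0.0001,0.0014,0.0017],
    [0.0001,0.0014,0.0017],
  ],
  turn=[0,0,0],
)

```text
time: 6.7
ee_pos: [0.5858, -0.0986, 0.2128]
ee_rot: [-0.0, 0.736, 0.677, -0.0]
force: [1.7, -1.7, -1.8]
gripper_width: 0.113
finger_force: 6.0
```

Request:
play_rows(
  linear=[
    [0.0001,0.0009,0.0012],
    [0.0001,0.0014,0.0017],
    [0.0001,0.0014,0.0017],
  ],
  turn=[0,0,0],
)

```text
time: 7.08
ee_pos: [0.5859, -0.0978, 0.2138]
ee_rot: [-0.0, 0.736, 0.677, -0.0]
force: [1.1, -1.9, -1.6]
gripper_width: 0.119
finger_force: 6.0
```

Request:
play_rows(
  linear=[
    [0.0001,0.0009,0.0012],
    [0.0001,0.0014,0.0017],
    [0.0001,0.0014,0.0017],
  ],
  turn=[0,0,0],
)

```text
time: 7.45
ee_pos: [0.586, -0.0969, 0.2148]
ee_rot: [-0.0, 0.736, 0.677, 0.0]
force: [1.5, -0.7, -2.1]
gripper_width: 0.113
finger_force: 6.0
```

Request:
play_rows(
  linear=[
    [0.0001,0.001,0.0012],
    [0.0001,0.0015,0.0017],
    [0.0001,0.0015,0.0017],
  ],
  turn=[0,0,0],
)

```text
time: 7.82
ee_pos: [0.5861, -0.096, 0.2159]
ee_rot: [0.0, 0.736, 0.677, 0.0]
force: [1.3, -0.7, -2.5]
gripper_width: 0.111
finger_force: 6.0
```

Request:
play_rows(
  linear=[
    [0.0001,0.001,0.0012],
    [0.0001,0.0015,0.0016],
    [0.0001,0.0015,0.0016],
  ],
  turn=[0,0,0],
)

```text
time: 8.2
ee_pos: [0.5862, -0.0951, 0.2168]
ee_rot: [0.0, 0.736, 0.677, 0.0]
force: [2.1, -0.7, -2.3]
gripper_width: 0.116
finger_force: 6.0
```

Request:
play_rows(
  linear=[
    [0.0001,0.001,0.0012],
    [0.0001,0.0015,0.0016],
    [0.0001,0.0015,0.0016],
  ],
  turn=[0,0,0],
)

```text
time: 8.57
ee_pos: [0.5862, -0.0943, 0.2178]
ee_rot: [0.0, 0.736, 0.677, 0.0]
force: [0.7, 0.2, -2.5]
gripper_width: 0.115
finger_force: 6.0
```

Request:
play_rows(
  linear=[
    [0.0001,0.001,0.0012],
    [0.0001,0.0015,0.0016],
    [0.0001,0.0015,0.0016],
  ],
  turn=[0,0,0],
)

```text
time: 8.95
ee_pos: [0.5861, -0.0938, 0.2183]
ee_rot: [-0.0, 0.736, 0.677, -0.0]
force: [3.4, -2.2, -6.6]
gripper_width: 0.114
finger_force: 6.0
```

Roof felt: the force jumped to -6.6 N at TCP z of about 0.218, a bar angle of about 0.287. I'll drop back about 0.073 rad, to about 0.214.

Request:
play_rows(
  linear=[
    [-0.0002,-0.0025,-0.003],
    [-0.0004,-0.005,-0.006],
    [-0.0007,-0.008,-0.009],
    [-0.0007,-0.008,-0.009],
    [-0.0007,-0.008,-0.009],
  ],
  turn=[0,0,0,0,0],
)

```text
time: 9.57
ee_pos: [0.5858, -0.0982, 0.2132]
ee_rot: [-0.0, 0.736, 0.677, -0.0]
force: [-1.2, -0.4, -0.6]
gripper_width: 0.112
finger_force: 6.0
```

```bash
python3 - <<'E'
from h import *
o=arm.get_obs();print(o['ee_pos'],o['force'])
im=arm.read_camera("wrist");s=arm.read_camera("side")
cv2.imwrite('pics/v3.png',np.hstack([cv2.resize(im[190:310,200:320],(400,400),interpolation=2),cv2.resize(s[100:180,230:310],(400,400),interpolation=2)]))
# swing plan
h=np.array([.6122,.0332]);p=o['ee_pos'][:2];r=p-h;print(r,np.hypot(*r))
for a in np.radians([1,2,3,4,5,6,7,8,9,10,12,15,20,25,30,40,50,60,62]):
    R=np.array([[np.cos(a),np.sin(a)],[-np.sin(a),np.cos(a)]]);d=(h+R@r-p)/.6
    print(round(np.degrees(a)),np.round(d,4),round(-np.degrees(a)/180,4))
E
```

```text
[ 0.58575414 -0.09815071  0.21323303] [-1.16018561 -0.41567025 -0.64907163]
[-0.02644586 -0.13135071] 0.13398654032061094
1 [-0.0038  0.0008] -0.0056
2 [-0.0076  0.0017] -0.0111
3 [-0.0114  0.0026] -0.0167
4 [-0.0152  0.0036] -0.0222
5 [-0.0189  0.0047] -0.0278
6 [-0.0226  0.0058] -0.0333
7 [-0.0264  0.007 ] -0.0389
8 [-0.03    0.0083] -0.0444
9 [-0.0337  0.0096] -0.05
10 [-0.0373  0.011 ] -0.0556
12 [-0.0446  0.0139] -0.0667
15 [-0.0552  0.0189] -0.0833
20 [-0.0722  0.0283] -0.1111
25 [-0.0884  0.0391] -0.1389
30 [-0.1036  0.0514] -0.1667
40 [-0.1304  0.0795] -0.2222
50 [-0.152  0.112] -0.2778
60 [-0.1676  0.1476] -0.3333
62 [-0.1699  0.1551] -0.3444
```

View pics/v3.png

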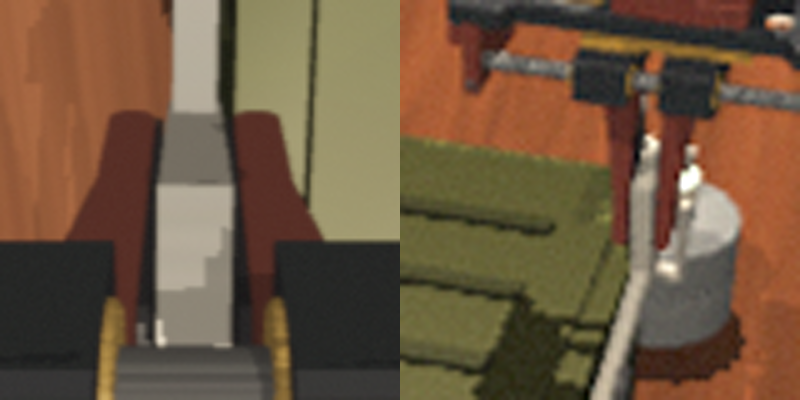

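The plate is held squarely between the pads and the bar is raised. I'll start the swing slowly and watch the force.

Request:
play_rows(
  linear=[
    [-0.002,0.0004,0],
    [-0.0038,0.0008,0],
    [-0.0057,0.0012,0],
    [-0.0076,0.0017,0],
  ],
  turn=[-0.0028,-0.0056,-0.0083,-0.0111],
)

```text
time: 10.18
ee_pos: [0.5812, -0.0971, 0.2133]
ee_rot: [0.0, 0.748, 0.664, 0.0]
force: [2.5, -0.9, -1.9]
gripper_width: 0.115
finger_force: 6.0
```

Request:
play_rows(
  linear=[
    [-0.0038,0.0009,0],
    [-0.0076,0.0019,0],
    [-0.0113,0.003,0],
    [-0.0113,0.003,0],
  ],
  turn=[-0.0056,-0.0111,-0.0167,-0.0167],
)

```text
time: 10.68
ee_pos: [0.574, -0.0951, 0.2132]
ee_rot: [-0.0, 0.765, 0.644, -0.0]
force: [1.3, 1.1, -1.3]
gripper_width: 0.121
finger_force: 6.0
```

Request:
play_rows(
  linear=[
    [-0.0037,0.0011,0],
    [-0.0075,0.0023,0],
    [-0.0111,0.0036,0],
    [-0.0148,0.0049,0],
    [-0.0184,0.0063,0],
    [-0.022,0.0077,0],
    [-0.0257,0.0092,0],
    [-0.0257,0.0092,0],
  ],
  turn=[-0.0056,-0.0111,-0.0167,-0.0222,-0.0278,-0.0333,-0.0389,-0.0389],
)

```text
time: 11.68
ee_pos: [0.5587, -0.0894, 0.2133]
ee_rot: [-0.0, 0.803, 0.596, -0.0]
force: [1.6, 2.2, -3.6]
gripper_width: 0.116
finger_force: 6.0
```

```bash
cat > plan.py <<'E'
import sys
from h import *
o=arm.get_obs();print(o['ee_pos'],o['force'],o['gripper_width'],o['qpos'])
h=np.array([.6122,.0332]);p=o['ee_pos'][:2];r=p-h
a0=np.degrees(np.arctan2(-.02645,-.13135)*-1+np.arctan2(r[0],r[1]));print("r",np.hypot(*r),"gate deg approx",a0%360)
q=o['ee_rot'];print("yaw y",2*np.degrees(np.arctan2(q[2],q[1]))-90)
for k in range(1,9):
    a=np.radians(k*float(sys.argv[1]));R=np.array([[np.cos(a),np.sin(a)],[-np.sin(a),np.cos(a)]]);d=(h+R@r-p)/.6
    print(np.round(d,4),round(-np.degrees(a)/180,4))
E
python3 plan.py 1.25
```

```text
[ 0.55869828 -0.08943813  0.21325076] [ 1.5888649   2.18430111 -3.6263359 ] 0.11620820544974447 [ 0.42183836  0.36211269 -0.4665023   1.81989076  0.18958803  1.00417573
 -0.41411913]
r 0.13380039380599174 gate deg approx 12.184152951780058
yaw y -16.79470151948702
[-0.0044  0.002 ] -0.0069
[-0.0088  0.0041] -0.0139
[-0.0132  0.0063] -0.0208
[-0.0175  0.0085] -0.0278
[-0.0217  0.0109] -0.0347
[-0.0259  0.0134] -0.0417
[-0.0301  0.0159] -0.0486
[-0.0341  0.0186] -0.0556
```

Request:
play_rows(
  linear=[
    [-0.0044,0.002,0],
    [-0.0088,0.0041,0],
    [-0.0132,0.0063,0],
    [-0.0175,0.0085,0],
    [-0.0217,0.0109,0],
    [-0.0259,0.0134,0],
    [-0.0301,0.0159,0],
    [-0.0341,0.0186,0],
  ],
  turn=[-0.0069,-0.0139,-0.0208,-0.0278,-0.0347,-0.0417,-0.0486,-0.0556],
)

```text
time: 12.68
ee_pos: [0.5386, -0.0784, 0.2133]
ee_rot: [-0.0, 0.852, 0.523, 0.0]
force: [4.9, 3.4, -6.2]
gripper_width: 0.115
finger_force: 6.0
```

```bash
python3 plan.py 1.25
```

```text
[ 0.53859043 -0.0783794   0.21325316] [ 4.9300342   3.36037089 -6.16089953] 0.11468684183148116 [ 0.39470418  0.32280124 -0.44365955  1.87063404  0.16401747  0.98337065
 -0.58926599]
r 0.13367247494891463 gate deg approx 22.02765657957141
yaw y -26.87826515462048
[-0.004   0.0027] -0.0069
[-0.008   0.0055] -0.0139
[-0.0119  0.0084] -0.0208
[-0.0157  0.0114] -0.0278
[-0.0195  0.0145] -0.0347
[-0.0232  0.0176] -0.0417
[-0.0269  0.0208] -0.0486
[-0.0304  0.0241] -0.0556
```

```bash
python3 - <<'E'
from h import *
im=arm.read_camera("wrist");s=arm.read_camera("side")
for i in range(3):
    o=arm.get_obs();arm.read_camera("side");print(o['time'],o['force'],o['wrist_torque'])
cv2.imwrite('pics/v4.png',np.hstack([cv2.resize(im[150:350,150:350],(400,400),interpolation=2),cv2.resize(s[80:240,200:360],(400,400),interpolation=2)]))
E
```

```text
12.775 [ 2.00475067  4.42144193 -4.5656434 ] [ 0.8115042  -0.66793544 -0.05426342]
12.825 [ 3.57693112  3.80586717 -5.2548114 ] [ 0.94497902 -0.71241536 -0.12552804]
12.875 [ 2.60539894  4.25069134 -5.25255215] [ 0.90361456 -0.67787204 -0.07559858]
```

View pics/v4.png

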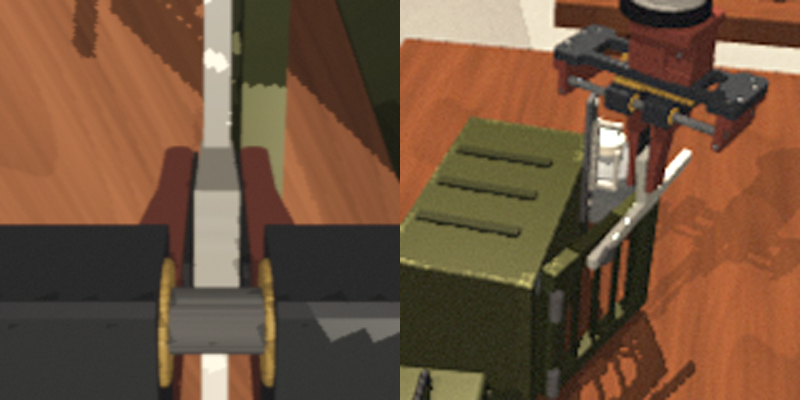

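The gate is following, at about 22°, and the bar is clear of the catch and raised. The force points towards the pivot, so my hinge estimate is slightly off. I'll trim the radius inward by about 1.5 mm while continuing.

Request:
play_rows(
  linear=[
    [-0.0035,0.0035,0],
    [-0.007,0.007,0],
    [-0.0105,0.0105,0],
    [-0.0143,0.0135,0],
    [-0.018,0.0166,0],
    [-0.0217,0.0197,0],
    [-0.0254,0.0229,0],
    [-0.0289,0.0262,0],
  ],
  turn=[-0.0069,-0.0139,-0.0208,-0.0278,-0.0347,-0.0417,-0.0486,-0.0556],
)

```text
time: 13.92
ee_pos: [0.5207, -0.0636, 0.2134]
ee_rot: [0.0, 0.895, 0.447, -0.001]
force: [-2.5, -5.4, 2.1]
gripper_width: 0.114
finger_force: 6.0
```

```bash
python3 plan.py 1.25
```

```text
[ 0.52071256 -0.06364445  0.21337378] [-2.54959169 -5.43232383  2.13468498] 0.1136618133415748 [ 0.35850153  0.28803068 -0.42370668  1.9144562   0.14329623  0.96901571
 -0.7759448 ]
r 0.13322461812345163 gate deg approx 31.985278259914622
yaw y -36.93783483614017
[-0.0035  0.0034] -0.0069
[-0.0069  0.0068] -0.0139
[-0.0102  0.0103] -0.0208
[-0.0135  0.0139] -0.0278
[-0.0167  0.0176] -0.0347
[-0.0198  0.0213] -0.0417
[-0.0228  0.0251] -0.0486
[-0.0257  0.0289] -0.0556
```

Request:
play_rows(
  linear=[
    [-0.0036,0.0033,0],
    [-0.007,0.0067,0],
    [-0.0103,0.0102,0],
    [-0.0136,0.0138,0],
    [-0.0168,0.0175,0],
    [-0.0199,0.0212,0],
    [-0.0229,0.025,0],
    [-0.0258,0.0288,0],
  ],
  turn=[-0.0069,-0.0139,-0.0208,-0.0278,-0.0347,-0.0417,-0.0486,-0.0556],
)

```text
time: 14.92
ee_pos: [0.5051, -0.046, 0.2133]
ee_rot: [0.0, 0.93, 0.367, -0.001]
force: [-2.5, -4.0, 2.9]
gripper_width: 0.113
finger_force: 6.0
```

```bash
python3 plan.py 1.25
```

```text
[ 0.5050983  -0.04598028  0.21333994] [-2.47017843 -4.04564213  2.94896113] 0.1130481549290424 [ 0.31783963  0.2574363  -0.40833597  1.95292197  0.1247101   0.95637347
 -0.96969013]
r 0.13319268400424486 gate deg approx 42.139075487193324
yaw y -46.925779640306054
[-0.0028  0.0039] -0.0069
[-0.0056  0.0079] -0.0139
[-0.0082  0.012 ] -0.0208
[-0.0108  0.0161] -0.0278
[-0.0133  0.0202] -0.0347
[-0.0157  0.0244] -0.0417
[-0.018   0.0287] -0.0486
[-0.0202  0.033 ] -0.0556
```

Request:
play_rows(
  linear=[
    [-0.003,0.0037,0],
    [-0.006,0.0076,0],
    [-0.0087,0.0116,0],
    [-0.0113,0.0157,0],
    [-0.0138,0.0198,0],
    [-0.0162,0.024,0],
    [-0.0185,0.0283,0],
    [-0.0207,0.0326,0],
  ],
  turn=[-0.0069,-0.0139,-0.0208,-0.0278,-0.0347,-0.0417,-0.0486,-0.0556],
)

```text
time: 15.92
ee_pos: [0.4928, -0.0259, 0.2133]
ee_rot: [-0.0, 0.959, 0.285, -0.0]
force: [-3.4, -4.5, 2.9]
gripper_width: 0.115
finger_force: 6.0
```

```bash
python3 plan.py 1.25
```

```text
[ 0.49284233 -0.02592848  0.21326137] [-3.37699038 -4.47513797  2.86479348] 0.11482107908963989 [ 0.27183163  0.23322329 -0.39654639  1.98300964  0.11021322  0.94658678
 -1.17292863]
r 0.13320071544618023 gate deg approx 52.26128213421125
yaw y -56.908345860947954
[-0.0021  0.0044] -0.0069
[-0.0041  0.0088] -0.0139
[-0.006   0.0132] -0.0208
[-0.0078  0.0177] -0.0278
[-0.0095  0.0222] -0.0347
[-0.0112  0.0268] -0.0417
[-0.0127  0.0314] -0.0486
[-0.0141  0.036 ] -0.0556
```

Request:
play_rows(
  linear=[
    [-0.0026,0.0041,0],
    [-0.005,0.0084,0],
    [-0.007,0.0128,0],
    [-0.0088,0.0173,0],
    [-0.0105,0.0218,0],
    [-0.0122,0.0264,0],
    [-0.0137,0.031,0],
    [-0.0137,0.031,0],
  ],
  turn=[-0.0069,-0.0139,-0.0208,-0.0278,-0.0347,-0.0417,-0.0486,-0.0486],
)

```text
time: 16.92
ee_pos: [0.485, -0.0068, 0.2133]
ee_rot: [-0.0, 0.977, 0.212, 0.0]
force: [-0.2, 0.9, -1.0]
gripper_width: 0.113
finger_force: 6.0
```

```bash
python3 plan.py 1.25
```

```text
[ 0.48504225 -0.00679931  0.21325795] [-0.20680001  0.92029321 -0.98747434] 0.11336682728457173 [ 0.2281895   0.21780421 -0.38884638  2.0017773   0.1007758   0.94018504
 -1.35613557]
r 0.13330055562515378 gate deg approx 61.15286834743186
yaw y -65.56051002456863
[-0.0014  0.0046] -0.0069
[-0.0027  0.0093] -0.0139
[-0.0039  0.014 ] -0.0208
[-0.005   0.0187] -0.0278
[-0.006   0.0235] -0.0347
[-0.0069  0.0282] -0.0417
[-0.0077  0.033 ] -0.0486
[-0.0084  0.0378] -0.0556
```

The gate is at about 61° with little force on the tool. I'll lower the bar along its arc.

Request:
play_rows(
  linear=[
    [-0.0027,-0.0012,-0.0037],
    [-0.0053,-0.0024,-0.0074],
    [-0.0073,-0.0033,-0.0105],
    [-0.0092,-0.0042,-0.0135],
    [-0.011,-0.005,-0.0166],
    [-0.0128,-0.0058,-0.0198],
    [-0.0145,-0.0065,-0.023],
    [-0.0159,-0.0072,-0.0258],
  ],
  turn=[0,0,0,0,0,0,0,0],
)

```text
time: 17.92
ee_pos: [0.4763, -0.0118, 0.1986]
ee_rot: [0.0, 0.977, 0.212, 0.001]
force: [0.0, 0.8, 9.0]
gripper_width: 0.114
finger_force: 6.0
```

Request:
play_rows(
  linear=[
    [0,0,0],
    [0,0,0],
  ],
  turn=[0,0],
)

```text
time: 18.18
ee_pos: [0.4763, -0.0118, 0.1985]
ee_rot: [0.0, 0.977, 0.212, 0.001]
force: [0.1, -0.5, 6.1]
gripper_width: 0.118
finger_force: 6.0
```

The bar is on its level stop. Now I'll release and retreat upwards.

Request:
play_rows(
  linear=[
    [0,0,0.001],
    [0,0,0.001],
    [0,0,0.001],
    [0,0,0.001],
    [0,0,0.001],
    [0,0,0.001],
  ],
  turn=[0,0,0,0,0,0],
  claw=50,
)

```text
time: 18.92
ee_pos: [0.4756, -0.0119, 0.1984]
ee_rot: [-0.0, 0.977, 0.212, -0.0]
force: [-0.2, 0.9, 0.5]
gripper_width: 0.569
finger_force: 0.0
```

Request:
play_rows(
  linear=[
    [0,0,0.01],
    [0,0,0.04],
    [0,0,0.09],
    [0,0,0.15],
    [0,0,0.22],
    [0,0,0.3],
    [0,0,0.3],
    [0,0,0.3],
  ],
  turn=[0,0,0,0,0,0,0,0],
)

```text
time: 19.92
ee_pos: [0.4752, -0.0119, 0.378]
ee_rot: [0.0, 0.977, 0.211, -0.0]
force: [0.8, -0.2, -0.6]
gripper_width: 0.565
finger_force: 0.0
```

```bash
python3 - <<'E'
from h import *
o=arm.get_obs();print(o['ee_pos'],o['force'])
im=arm.read_camera("wrist");s=arm.read_camera("side")
cv2.imwrite('pics/v5.png',np.hstack([cv2.resize(im,(400,300)),cv2.resize(s,(400,300))]))
c=cam("wrist",o)
m=cv2.inRange(im,(140,140,140),(255,255,255))
h=np.array([.6122,.0332])
for n,P in [("thumb pred",(*(h+.145*np.array([-.91,-.414])+.015*np.array([-.414,.91])),.221))]: print(n,P,proj(c,P))
E
```

```text
[ 0.47521958 -0.0119231   0.37803154] [ 0.79596239 -0.20817862 -0.60342385]
thumb pred (np.float64(0.47403999999999996), np.float64(-0.013179999999999992), 0.221) [257.61954953 182.04868006]
```

View pics/v5.png

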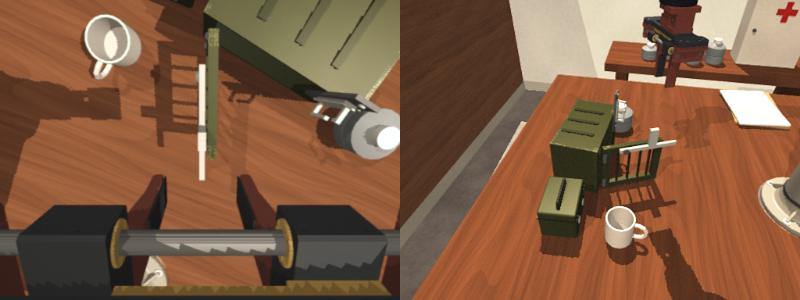

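The gate stands open at about 60°. The bar lies level along the gate's top (side view, 620–675,147). The mug, field set and filter have not moved, and the gripper is clear.

```bash
python3 -c "
from cell import arm
print(arm.job_done())"
```

```text
the job is handed in; nothing more can be done
None
```

The job is handed in (no verdict came back): the gate stands open at about 60°, the latch bar is back at level, nothing around the locker looks moved, and the gripper is clear, at about 20 s of the 72 s allowed.

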